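Line up a manifold stack with a drift pin and fit the bolt

TASK

The spacer plate in the middle of the manifold stack has swung out of line. Feel the tapered drift pin through the larger open hole, lever and press it fully home so that it brings the plates into line, then, leaving it in, fit the bolt fully home in the smaller open hole. Do not force anything: keep the push on either part under 40 N, do not shove the manifold or its plates with the bare gripper, and leave the valve, coupler and funnel where they are.

Things in the scene. Friction and masses are not known exactly. Their poses are not given: they have to be found in the camera images.
- manifold: Fixed stack, a bar 60 (x) by 200 (y) by 52 mm high: grey cast body 40 mm, aluminium spacer plate 6 mm, steel cover plate 6 mm. Origin at the middle of its underside, z up. Brass pipe stubs leave both long sides at the middle (30 mm long, axis 20 mm up). Two open vertical holes run through the whole stack. Cover and cast body are fixed and in line; the spacer is not.
- pivot (a point): Middle of the cover's top face, axes as the manifold's. The bolt fitted here (hex head 11 mm high) is the pivot on which the spacer plate turns stiffly (about 6 N at the drift hole turns it; it stays where left). The spacer has swung: its drift hole stands 8.5 to 10 mm off line along x, to which side is not measured; its corners stick out from under the cover.
- drift_hole (a point): Centre of the 20 mm drift hole's mouth on the cover's top, 80 mm from the middle towards +y, axes as the manifold's. Straight down its middle the pin's tip lands on the spacer, 6 mm down; let in 4 to 5 mm beside the middle (along x, on the right side) it enters the spacer, and drawn back to the middle and pressed down it wedges the spacer into line with 5 to 20 N.
- bolt_hole (a point): Centre of the 17 mm bolt hole's mouth on the cover's top, 60 mm from the middle towards -y, axes as the manifold's, z up. The spacer blocks it until the drift pin is home.
- rack: Fixed wooden block 60 (x) by 150 (y) by 56 mm high with two 20 mm holes, 90 mm apart along y, in which the drift pin and the bolt hang by their shoulders; either may hang in either hole. Origin at the middle of its underside.
- pin: Steel drift pin, 0.2 kg, upright. Origin on its axis at the underside of its round shoulder (28 mm wide, 4 mm thick), z up along the pin. Above it a square grip head 22 by 22 mm (sides along x and y), from 4 to 36 mm above the origin. Below it a shank 18.6 mm wide for 14 mm, then a taper 34 mm long to a flat tip 7 mm wide, 48 mm below the origin. Fully home the shoulder lies on the cover.
- bolt: Steel bolt, 0.13 kg, upright. Origin on its axis at the underside of its round washer face (28 mm wide, 4 mm thick), z up. Above it a tall hex head 22 mm across flats (two flats face +y and -y), from 4 to 24 mm above the origin. Below it a plain shank 14 mm wide and 34 mm long, its last 4 mm tapered to 9 mm. Fully home the washer face lies on the cover.
- valve: Brass ball valve with a steel lever, about 90 by 36 by 52 mm, standing beyond the work; leave alone. Origin at its underside.
- coupler: White plastic hose coupler, 38 mm wide, 62 mm high, upright; leave alone. Origin at its underside.
- funnel: Grey plastic funnel, mouth down, spout up, 90 mm wide, 95 mm high; leave alone. Origin at the middle of its mouth.
Mind the look-alikes: they are no part of the job. Leave any yellow look-alike of the bolt alone.

How it is judged (in metres and radians):
On the way, in this order (a step that is already met when the one before it is completed fails the run):
1. the drift pin is fully home in the drift hole (z of pin in the frame of drift_hole between -0.003 and 0.002 m and horizontal distance between pin and drift_hole below 0.003 m and angle between pin's own z axis and vertical below 0.07 rad), for 0.2 s.
2. the bolt is fully home in the bolt hole, the pin still in (all of step 1 and z of bolt in the frame of bolt_hole between -0.003 and 0.002 m and horizontal distance between bolt and bolt_hole below 0.004 m and angle between bolt's own z axis and vertical below 0.07 rad), for 0.2 s.
At the end, for the whole second after the job is handed in: The drift pin stands in the drift hole and the bolt in the bolt hole, each with its shoulder within 2 mm of the cover's top, upright within 4 degrees and centred (pin within 3 mm, bolt within 4 mm), let go and at rest (all of step 2 and linear speed of each of pin, bolt below 0.02 m/s); the robot touches nothing.
It fails at once if the drift pin is pressed on the manifold with more than 40 N (contact force between pin and manifold above 40 N).
It fails at once if the bolt is pressed on the manifold with more than 40 N (contact force between bolt and manifold above 40 N).
It fails at once if the bare gripper shoves the manifold or its plates (over 6 N) (contact force between any of the fingers, the arm and manifold above 6 N).
It fails at once if the valve, coupler or funnel is moved by more than 30 mm (distance of any of valve, coupler, funnel from where it was at the start of the episode above 0.03 m).
It also fails if it takes over 72 s, if anything falls off the work surface, if the arm or the gripper's body presses on something with over 40 N, if the wrist force passes 120 N, or if a joint passes its speed limit or range.

ROBOT

A 6-joint arm with a two-finger parallel gripper is mounted at the origin on the work surface. World frame = base frame: x ahead of the robot, y to its left, z up, the work surface at z = 0. Lengths are in m, angles in degrees, forces in N, time in s.
With the tool pointing down it reaches from about 0.375 to 0.9 m from the base axis. Payload 3.1 kg.
Tool frame: the origin (TCP) lies on the centre line of the jaws, within the pads' length; the fingertips stand 25 mm ahead of it and the grasp point (between the pads) lies 6 mm ahead of it; y points along the fingers, x is the direction in which the jaws open and shut, and the axes are right-handed (so a half turn about y gives the same grasp; the last joint's range is limited). The gripper opens to 87 mm and grips with 3 to 60 N. Pads are 19 mm wide; open, the fingers measure 117 mm over their backs; the gripper's body (75 mm by 190 mm) begins 51 mm behind the grasp point.
Start: joints at [62.08, 30.224, 82.088, -0, 67.689, -10.227], TCP at [0.19, 0.595, 0.248] pointing down, gripper open.
Joint ranges: [-176.69, 176.69], [-43.24, 126.21], [12.49, 139.97], [-82, 262], [0, 151.66], [-163.58, 163.58]. Speed limits (degrees/s): [159.86, 159.86, 180, 180, 180, 180].

INTERFACE

Orientations are given as a 3x3 rotation matrix whose columns are the frame's x, y, z axes.
In Python, from rig import * gives the robot as it stands.
- The arm moves only by the tool play_rows, never from a script. Its argument "commands" is a list of rows, each a list of 2 entries, a list of its own where there are three numbers: the shift along the world's x, y, z in m, then the turn, a rotation vector about the world's x, y, z in rad. A call has 1 to 10 rows; each row is the pose to reach, as a shift and turn from the pose commanded when the call began; what a row does not reach only later rows make up. A row lasts 1/8 s, in which the tool goes at most 62.5 mm and 10.7 degrees, less where a joint would pass 70% of its speed; a pose out of reach is approached as far as the arm can. A call with a gripper value outside its range is refused whole. "gripper" is the finger opening in m, from 0 to 0.087, set as the call begins (left out, the last holds). The fingers move at their own pace and stop on an object; the grip force is fixed at half the most. Time passes only in rows, so rows that repeat a pose let the fingers close. It gives the time, the measured TCP pose, the force and the opening at its end, in the units of the state.
- read_state(): the state, without advancing time (a new reading comes with each control period).
- capture(name): name is "scene" or "top" or "wrist"; returns a dict with "frame" (480x640x3 uint8, red, green, blue), "depth" (480x640 float32, m along the optical axis (not along the pixel's ray), 0 where there is no reading), "mtx" (3x3 intrinsics, pixels), "dist_coeffs" ([k1, k2, p1, p2, k3] as OpenCV has them; the pictures are not rectified), "cam_to_world" (4x4, takes a point from camera to world coordinates); the wrist camera has in their place "hand_eye" (4x4, takes a point from camera to tool coordinates, whose origin is the TCP and whose axes are the tool frame's). Camera axes: x right, y down, z forward; pixel columns grow to the right and rows downward; lengths in m; the calibration is good to about 2 mm. A picture is of the moment at which its call begins: read the wrist's pose just before it.
- hand_in(): hands the job in, once; it reports no verdict.
The state is a dict: "time_s": time; "joint_positions": joint angles; "qvel": joint speeds; "tau": joint torques, N m; "position": TCP position; "tcp_rot": TCP orientation; "force": force on the tool from outside, world axes, zero at the start; "moment": the same for the moment, N m; "opening": opening from 0.0 (shut) to 1.0 (fully open).
Only numpy, scipy, OpenCV 4.12 (cv2) and the standard library are available. Lean on these libraries where they do the work, as an engineer would, in place of code of your own. Each camera call takes 0.05 s, during which the arm holds its last target. There are 200 camera calls.

## Working session

There is one attempt and no reset: what is moved stays moved. The work goes in short steps, Python scripts to look and compute and a tool call to move; the robot and the scene stay as the last step left them, time stands still between calls to the robot, and variables do not carry over. Pictures are saved under pics/ and viewed, about 8 in all and at most 12, crops included, and the job is handed in when it is done.

Besides the shell and the picture viewer there is one more tool, called after "Request:" as name([rows], argument=value, ...), one row to a line, values as JSON. play_rows: Moves the arm, as the interface text tells. Its arguments: {"type":"object","properties":{"commands":{"type":"array"},"gripper":{"type":"number"}},"required":["commands"]}

```bash
ls; mkdir -p pics
python3 - <<'E'
from rig import *
import cv2,numpy as np
print(read_state())
for n in("scene","top"):
    c=capture(n); cv2.imwrite(f"pics/{n}0.png",c["frame"][:,:,::-1]); np.savez(f"{n}0.npz",**c)
    print(n,c["mtx"],c["dist_coeffs"],c["cam_to_world"])
print(capture("wrist")["hand_eye"])
E
```

```text
pics
{'time_s': 0.0, 'joint_positions': array([ 6.20769727e+01,  3.02794155e+01,  8.21559796e+01, -2.63118711e-03,
        6.76894954e+01, -1.02275535e+01]), 'qvel': array([ 0.13544104, -0.10194834,  0.0213746 ,  0.00065008,  0.08791377,
        0.15283906]), 'tau': array([-5.08240137e-04, -4.40038919e+01, -1.76590616e+01,  6.30507711e-02,
        5.83431136e-02, -1.88782205e-04]), 'position': array([0.18963629, 0.59482251, 0.24656902]), 'tcp_rot': array([[ 3.03940091e-01, -9.83204283e-04, -9.52690639e-01],
       [ 9.52688715e-01, -1.94587131e-03,  3.03941486e-01],
       [-2.15264995e-03, -9.99997623e-01,  3.45259321e-04]]), 'force': array([-0.24133448,  0.18772956,  0.24290983]), 'moment': array([ 0.00547591, -0.01810202, -0.04244729]), 'opening': 0.9980559295174115}
scene [[535.04845448   0.         308.99407843]
 [  0.         535.04845448 242.36945128]
 [  0.           0.           1.        ]] [-0.11172889  0.          0.          0.          0.        ] [[ 0.60532343  0.49277468 -0.62510532  1.23742752]
 [ 0.79592434 -0.36546278  0.48264004 -0.46331339]
 [ 0.00938007 -0.78968986 -0.61343454  0.68348277]
 [ 0.          0.          0.          1.        ]]
top [[523.04367439   0.         308.13174988]
 [  0.         523.04367439 249.65121241]
 [  0.           0.           1.        ]] [0.0097695 0.        0.        0.        0.       ] [[ 0.01007206 -0.9872156   0.15907201  0.43230265]
 [-0.9996715  -0.00619169  0.02487062 -0.00229876]
 [-0.02356774 -0.15927025 -0.98695367  1.16425838]
 [ 0.          0.          0.          1.        ]]
[[ 9.99999982e-01  1.08684111e-04 -1.53704322e-04  3.89573345e-04]
 [ 1.77629777e-04 -2.74436662e-01  9.61605162e-01 -1.35883544e-01]
 [ 6.23291011e-05 -9.61605172e-01 -2.74436677e-01  7.51696479e-02]
 [ 0.00000000e+00  0.00000000e+00  0.00000000e+00  1.00000000e+00]]
```

View pics/top0.png

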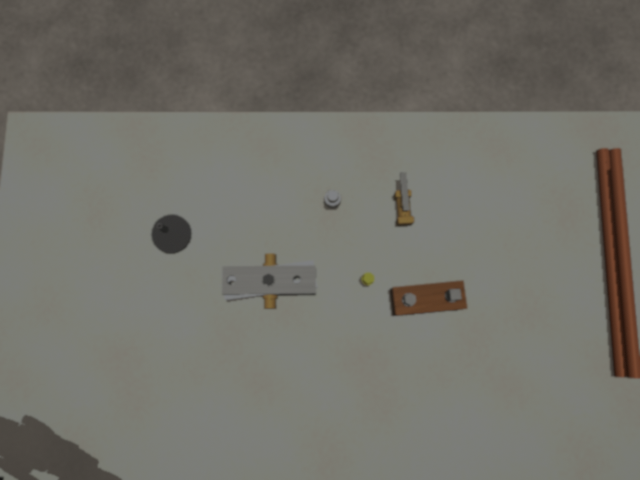

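View pics/scene0.png

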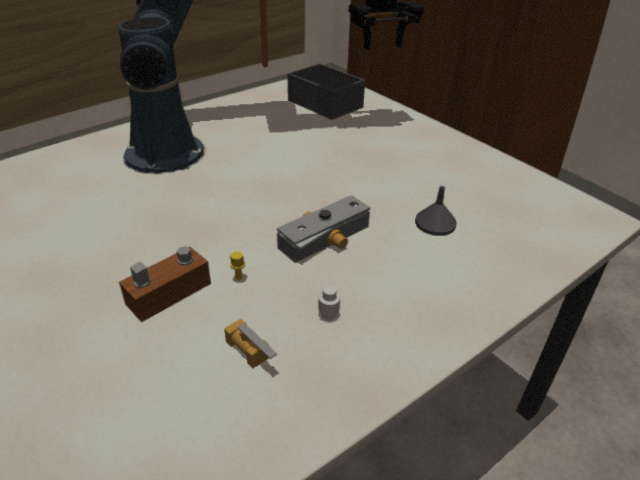

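```bash
cat > h.py <<'E'
import cv2,numpy as np
def ray(c,uv,z,T=None):
    T=c["cam_to_world"] if T is None else T
    p=cv2.undistortPoints(np.float64(uv).reshape(-1,1,2),c["mtx"],c["dist_coeffs"]).reshape(-1,2)
    d=np.c_[p,np.ones(len(p))]@T[:3,:3].T; o=T[:3,3]
    return o+d*((z-o[2])/d[:,2])[:,None]
def proj(c,P,T=None):
    T=c["cam_to_world"] if T is None else T
    W=np.linalg.inv(T)
    return cv2.projectPoints(np.float64(P).reshape(-1,1,3),cv2.Rodrigues(W[:3,:3])[0],W[:3,3],c["mtx"],c["dist_coeffs"])[0].reshape(-1,2)
E
python3 - <<'E'
from h import *
c=dict(np.load("top0.npz")); f=c["frame"][:,:,::-1].copy(); d=c["depth"]
# height map
v,u=np.mgrid[0:480,0:640]
p=cv2.undistortPoints(np.float64(np.c_[u.ravel(),v.ravel()]).reshape(-1,1,2),c["mtx"],c["dist_coeffs"]).reshape(480,640,2)
X=np.dstack([p*d[...,None],d])@c["cam_to_world"][:3,:3].T+c["cam_to_world"][:3,3]
Z=X[...,2]; np.save("X.npy",X)
def blob(name,box,lo,hi):
    u0,v0,u1,v1=box; m=np.zeros((480,640),np.uint8); m[v0:v1,u0:u1]=((Z>lo)&(Z<hi))[v0:v1,u0:u1]
    P=X[m>0]; r=cv2.minAreaRect(np.float32(P[:,:2]*1000)); print(name,len(P),"med",np.median(P,0).round(4),"rect",r,"mean",P.mean(0).round(4))
blob("cover",(215,255,325,305),.047,.056)
blob("pivot",(255,270,282,292),.058,.07)
blob("rack",(385,275,475,320),.05,.06)
blob("bolt",(398,290,424,312),.07,.11)
blob("pin",(440,284,470,308),.08,.11)
blob("headsR",(385,275,475,320),.07,.11)
blob("yellow",(355,268,382,292),.03,.12)
a=cv2.resize(f[245:315,210:330],None,fx=5,fy=5,interpolation=3); b=cv2.resize(f[265:325,350:470],None,fx=5,fy=5,interpolation=3)
im=np.vstack([a,b])[:600]; cv2.imwrite("pics/crop1.png",cv2.convertScaleAbs(im,alpha=1.4)) if 1 else 0
print(im.shape)
E
```

```text
cover 2404 med [0.5461 0.1071 0.0526] rect ((546.82666015625, 109.67735290527344), (71.53315734863281, 202.33746337890625), 4.463703632354736) mean [0.5463 0.1084 0.0524]
pivot 105 med [0.5461 0.1093 0.0633] rect ((546.6826171875, 110.60987091064453), (33.30562210083008, 39.59817123413086), 76.17756652832031) mean [0.5465 0.1091 0.0631]
rack 1570 med [ 0.5096 -0.2287  0.0571] rect ((511.3244934082031, -231.0132598876953), (60.064117431640625, 150.7603302001953), 6.0560712814331055) mean [ 0.5106 -0.2284  0.057 ]
bolt 112 med [ 0.5058 -0.1856  0.0814] rect ((506.41595458984375, -185.74534606933594), (22.69603157043457, 21.498584747314453), 8.24815559387207) mean [ 0.5062 -0.1853  0.081 ]
pin 134 med [ 0.5156 -0.2738  0.0929] rect ((515.8790893554688, -275.4181213378906), (21.750389099121094, 23.033615112304688), 5.972246170043945) mean [ 0.5155 -0.2741  0.0924]
headsR 262 med [ 0.5114 -0.265   0.085 ] rect ((510.9335021972656, -230.93716430664062), (22.63899040222168, 112.58372497558594), 5.725761413574219) mean [ 0.5114 -0.2356  0.0865]
yellow 134 med [ 0.5504 -0.1018  0.0581] rect ((550.428466796875, -102.44146728515625), (25.775665283203125, 23.605897903442383), 45.2431526184082) mean [ 0.5504 -0.1022  0.0537]
(600, 600, 3)
```

View pics/crop1.png

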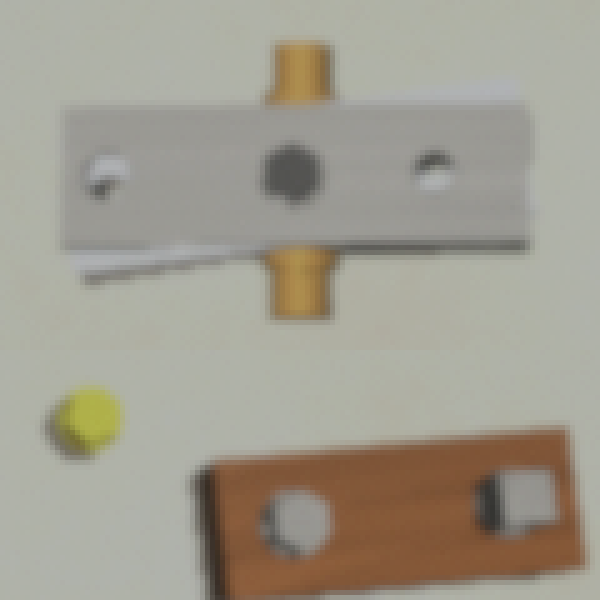

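Request:
play_rows([
  [[0.357,-0.465,0],[0,0,-1.262]],
  [[0.357,-0.465,0],[0,0,-1.262]],
  [[0.357,-0.465,0],[0,0,-1.262]],
  [[0.357,-0.465,0],[0,0,-1.262]],
  [[0.357,-0.465,0],[0,0,-1.262]],
  [[0.357,-0.465,0],[0,0,-1.262]],
  [[0.357,-0.465,0],[0,0,-1.262]],
  [[0.357,-0.465,0],[0,0,-1.262]],
  [[0.357,-0.465,0],[0,0,-1.262]],
  [[0.357,-0.465,0],[0,0,-1.262]],
])

```text
time_s: 1.4
position: [0.549, 0.1275, 0.2474]
tcp_rot: [[1.0, 0.001, 0.004], [-0.004, -0.0, 1.0], [0.001, -1.0, -0.0]]
force: [-0.4, 0.8, -0.3]
opening: 1.003
```

Request:
play_rows([
  [[0,0,0],[0,0,0]],
  [[0,0,0],[0,0,0]],
  [[0,0,0],[0,0,0]],
])

```text
time_s: 1.78
position: [0.5456, 0.1321, 0.2475]
tcp_rot: [[1.0, -0.001, -0.002], [0.002, 0.0, 1.0], [-0.001, -1.0, 0.0]]
force: [-0.2, 1.1, -0.2]
opening: 1.0
```

```bash
cat >> h.py <<'E'
def wrist(name):
    from rig import read_state,capture
    s=read_state(); c=capture("wrist"); T=np.eye(4); T[:3,:3]=s["tcp_rot"]; T[:3,3]=s["position"]
    c["cam_to_world"]=T@c["hand_eye"]; np.savez(name+".npz",**c)
    v,u=np.mgrid[0:480,0:640]; d=c["depth"]
    p=cv2.undistortPoints(np.float64(np.c_[u.ravel(),v.ravel()]).reshape(-1,1,2),c["mtx"],c["dist_coeffs"]).reshape(480,640,2)
    X=np.dstack([p*d[...,None],d])@c["cam_to_world"][:3,:3].T+c["cam_to_world"][:3,3]
    cv2.imwrite(f"pics/{name}.png",c["frame"][:,:,::-1]); return s,c,X
E
python3 - <<'E'
from h import *
s,c,X=wrist("w1"); print(s["position"],s["tcp_rot"],s["force"],c["mtx"],c["dist_coeffs"])
Z=X[...,2]; m=(Z>.047)&(Z<.057)&(X[...,0]>.45)&(X[...,0]<.65)
P=X[m]; print(len(P),cv2.minAreaRect(np.float32(P[:,:2]*1000)),np.median(P,0))
E
```

```text
[0.54556847 0.1320576  0.24753099] [[ 9.99996596e-01 -1.03176175e-03 -2.39674649e-03]
 [ 2.39707010e-03  3.12530842e-04  9.99997078e-01]
 [-1.03100968e-03 -9.99999419e-01  3.15002983e-04]] [-0.23964963  1.09433786 -0.23130268] [[417.32483523   0.         310.59345485]
 [  0.         417.32483523 238.99001042]
 [  0.           0.           1.        ]] [-0.07159265  0.          0.          0.          0.        ]
14099 ((541.86474609375, 121.32211303710938), (67.95071411132812, 181.1637420654297), 0.89369797706604) [0.54573969 0.1332031  0.05075359]
```

View pics/w1.png

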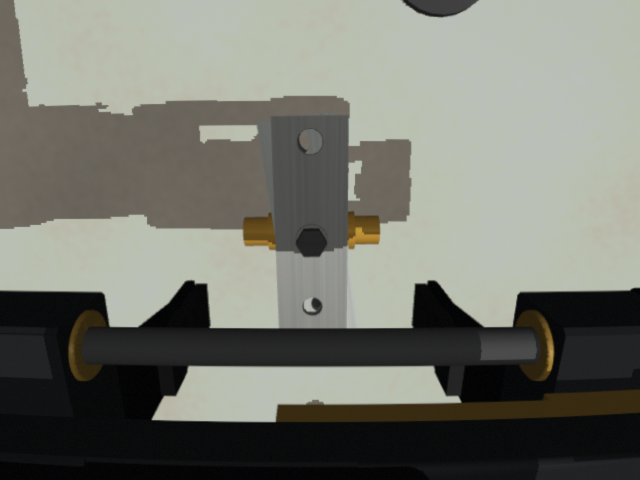

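Run:
```python
from h import *
c=dict(np.load("w1.npz")); f=c["frame"][:,:,::-1].copy(); g=cv2.cvtColor(f,6)
cr=cv2.resize(f[110:320,235:385],None,fx=2.8,fy=2.8,interpolation=2)
a=cv2.resize(f[120:165,270:355],None,fx=6,fy=6,interpolation=2);b=cv2.resize(f[285:330,270:355],None,fx=6,fy=6,interpolation=2)
cv2.imwrite("pics/crop2.png",cv2.convertScaleAbs(np.vstack([a,b]),alpha=1.3))
# cover side edges: per row strongest gradient
gx=cv2.Sobel(cv2.GaussianBlur(g,(3,3),0),cv2.CV_32F,1,0)
# long-edge fit by colour: right edge
R=[];L=[]
for v in list(range(122,140))+list(range(145,205)):
    r=gx[v,335:362]; R.append((335+np.abs(r).argmax(),v))
    r=gx[v,262:286]; L.append((262+np.abs(r).argmax(),v))
for n,E in(("R",R),("L",L)):
    P=ray(c,E,.052); k=cv2.fitLine(np.float32(P[:,:2]),cv2.DIST_HUBER,0,.001,.001).ravel(); s=np.sign(k[1]); k[:2]*=s
    print(n,"yaw",np.degrees(np.arctan2(-k[0],k[1])),"x at y=.19/.11",k[2]+(np.array([.19,.11])-k[3])*k[0]/k[1],E[::12])
for n,(u0,v0,u1,v1) in dict(drift=(294,126,328,157),bolt=(296,291,330,320),piv=(290,222,334,262)).items():
    r=g[v0:v1,u0:u1].astype(int); print(n,"border",np.median(np.r_[r[0],r[-1]]))
    np.set_printoptions(linewidth=220)
    if n!="piv": print(r[::1])
```

```text
R yaw 1.0355633 x at y=.19/.11 [0.57448371 0.57592979] [(np.int64(348), 122), (np.int64(348), 134), (np.int64(348), 151), (np.int64(348), 163), (np.int64(348), 175), (np.int64(348), 187), (np.int64(347), 199)]
L yaw 0.6705103 x at y=.19/.11 [0.51481123 0.51574748] [(np.int64(270), 122), (np.int64(271), 134), (np.int64(271), 151), (np.int64(272), 163), (np.int64(272), 175), (np.int64(273), 187), (np.int64(273), 199)]
drift border 81.0
[[83 82 82 ... 84 83 82]
 [82 82 81 ... 84 83 82]
 [83 81 81 ... 84 83 81]
 ...
 [83 82 79 ... 83 82 81]
 [82 81 79 ... 83 82 81]
 [83 81 79 ... 83 81 80]]
bolt border 142.0
[[145 145 144 142 144 142 142 145 145 145 145 146 145 146 146 144 143 142 141 140 142 142 142 143 147 145 145 149 149 148 145 144 145 146]
 [144 145 144 142 142 142 141 144 145 145 145 146 145 146 145 143 144 143 140 141 142 143 142 142 146 145 146 149 148 147 144 144 145 146]
 [144 146 144 142 142 142 141 144 145 144 145 145 145 146 145 143 143 142 140 140 141 142 141 143 146 145 145 149 149 147 144 144 145 145]
 [143 145 144 142 142 142 141 144 145 145 145 145 144 146 145 143 143 1
[... 2860 characters left out ...]
0 139 139 140 139 141 142 141 139 137 129 118 109 104 102 103 106 109 123 132 136 138 142 141 141 143 145 143 141 139 141 141]
 [138 139 141 140 139 140 140 141 142 142 143 143 142 139 136 134 131 132 132 134 137 139 139 138 143 142 141 144 144 143 141 140 140 141]
 [137 140 140 140 140 140 139 140 142 141 142 144 143 143 142 141 139 140 139 139 139 139 138 139 142 142 141 144 144 143 141 140 139 141]
 [137 140 140 139 139 140 139 140 141 141 142 144 143 143 144 141 140 140 139 139 139 139 138 138 142 141 140 143 143 142 141 140 139 140]
 [137 139 139 139 139 140 139 140 142 141 142 144 144 144 144 142 140 140 138 139 139 138 138 138 142 141 140 143 143 142 140 139 139 141]]
piv border 112.5
```

View pics/crop2.png

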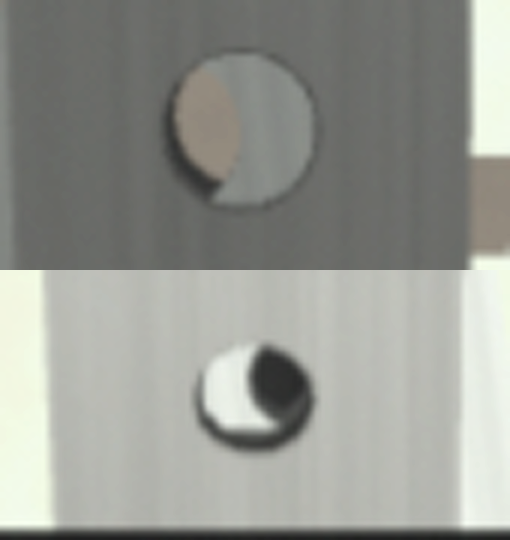

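Run:
```python
from h import *
c=dict(np.load("w1.npz"))
D,B=ray(c,[(309.7,141.1),(311.9,306.0)],.052); print(D,B,np.linalg.norm(D-B), "yaw",np.degrees(np.arctan2(-(D-B)[0],(D-B)[1])), "mid",B+(D-B)*60/140)
t=dict(np.load("top0.npz"))
# same holes in top view, crop1 px: 
print(ray(t,[((107+.5)/5-.5+210,(176+.5)/5-.5+245),((434+.5)/5-.5+210,(172+.5)/5-.5+245)],.052))
```

```text
[0.54464749 0.19211573 0.052     ] [0.54681784 0.05259734 0.052     ] 0.13953526720357123 yaw 0.8912232968549806 mid [0.54588769 0.11239094 0.052     ]
[[0.54513204 0.19030874 0.052     ]
 [0.54790631 0.05015932 0.052     ]]
```

Request:
play_rows([
  [[-0.027,-0.47,-0.048],[0,0,0.105]],
  [[-0.027,-0.47,-0.048],[0,0,0.105]],
  [[-0.027,-0.47,-0.048],[0,0,0.105]],
  [[-0.027,-0.47,-0.048],[0,0,0.105]],
  [[-0.027,-0.47,-0.048],[0,0,0.105]],
  [[-0.027,-0.47,-0.048],[0,0,0.105]],
  [[-0.027,-0.47,-0.048],[0,0,0.105]],
  [[-0.027,-0.47,-0.048],[0,0,0.105]],
  [[-0.027,-0.47,-0.048],[0,0,0.105]],
  [[-0.027,-0.47,-0.048],[0,0,0.105]],
])

```text
time_s: 3.08
position: [0.5199, -0.3379, 0.1994]
tcp_rot: [[0.994, -0.001, -0.106], [0.106, 0.001, 0.994], [-0.001, -1.0, 0.001]]
force: [0.1, -0.2, 0.2]
opening: 1.001
```

Request:
play_rows([
  [[0,0,0],[0,0,0]],
  [[0,0,0],[0,0,0]],
  [[0,0,0],[0,0,0]],
])

```text
time_s: 3.45
position: [0.5202, -0.3388, 0.1998]
tcp_rot: [[0.994, 0.0, -0.106], [0.106, -0.0, 0.994], [0.0, -1.0, -0.0]]
force: [-0.0, -0.4, 0.6]
opening: 0.996
```

Run:
```python
from h import *
s,c,X=wrist("w2"); print(s["position"],s["tcp_rot"])
f=c["frame"]; Z=X[...,2]
def blob(n,xr,yr,lo,hi):
    m=((Z>lo)&(Z<hi)&(X[...,0]>xr[0])&(X[...,0]<xr[1])&(X[...,1]>yr[0])&(X[...,1]<yr[1]))
    P=X[m]; v,u=np.nonzero(m)
    if len(P): print(n,len(P),np.median(P,0).round(4),cv2.minAreaRect(np.float32(P[:,:2]*1000)),u.min(),u.max(),v.min(),v.max())
blob("pin",(.49,.54),(-.305,-.245),.085,.1)
blob("bolt",(.48,.53),(-.215,-.155),.073,.09)
cv2.imwrite("pics/w2.png",f[:,:,::-1])
```

```text
[ 0.52019348 -0.33878101  0.19975942] [[ 9.94367466e-01  1.00270282e-04 -1.05987417e-01]
 [ 1.05987424e-01 -6.54191897e-05  9.94367468e-01]
 [ 9.27718952e-05 -9.99999993e-01 -7.56781028e-05]]
pin 1527 [ 0.5149 -0.2733  0.0906] ((514.8574829101562, -273.6885070800781), (22.064315795898438, 22.171634674072266), 6.101037502288818) 294 332 119 158
```

View pics/w2.png

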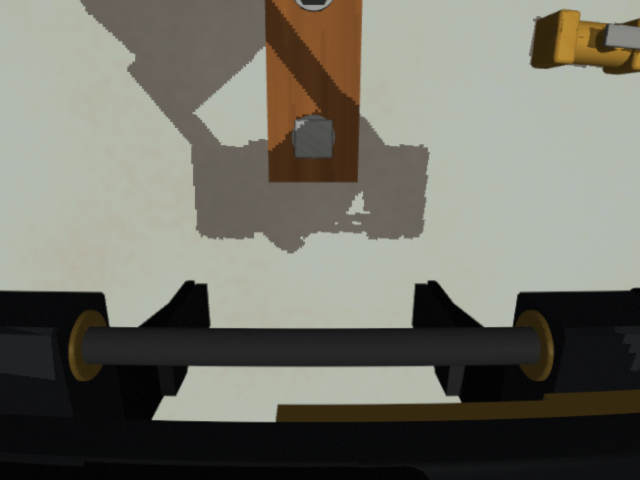

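Request:
play_rows([
  [[-0.005,0.066,-0.02],[0,0,0]],
  [[-0.005,0.066,-0.04],[0,0,0]],
  [[-0.005,0.066,-0.07],[0,0,0]],
  [[-0.005,0.066,-0.1],[0,0,0]],
  [[-0.005,0.066,-0.111],[0,0,0]],
  [[-0.005,0.066,-0.111],[0,0,0]],
  [[-0.005,0.066,-0.111],[0,0,0]],
])

```text
time_s: 4.38
position: [0.5156, -0.2742, 0.0896]
tcp_rot: [[0.994, 0.002, -0.105], [0.105, -0.001, 0.994], [0.002, -1.0, -0.002]]
force: [-0.1, -0.2, 0.6]
opening: 0.999
```

Request:
play_rows([
  [[0,0,0],[0,0,0]],
  [[0,0,0],[0,0,0]],
  [[0,0,0],[0,0,0]],
  [[0,0,0],[0,0,0]],
  [[0,0,0],[0,0,0]],
  [[0,0,0],[0,0,0]],
  [[0,0,0],[0,0,0]],
  [[0,0,0],[0,0,0]],
], gripper=0.0)

```text
time_s: 5.38
position: [0.5149, -0.2736, 0.0885]
tcp_rot: [[0.994, -0.0, -0.105], [0.105, 0.0, 0.994], [-0.0, -1.0, 0.0]]
force: [0.1, 0.7, 0.2]
opening: 0.25
```

Request:
play_rows([
  [[0,0,0.04],[0,0,0]],
  [[0,0,0.09],[0,0,0]],
  [[0.001,0.02,0.111],[0,0,-0.01]],
  [[0.004,0.07,0.111],[0,0,-0.02]],
  [[0.008,0.13,0.111],[0,0,-0.03]],
  [[0.012,0.19,0.111],[0,0,-0.05]],
  [[0.015,0.25,0.111],[0,0,-0.06]],
  [[0.019,0.31,0.111],[0,0,-0.07]],
  [[0.022,0.37,0.111],[0,0,-0.08]],
  [[0.025,0.42,0.111],[0,0,-0.09]],
])

```text
time_s: 6.62
position: [0.5392, 0.1487, 0.1991]
tcp_rot: [[1.0, -0.001, -0.016], [0.016, 0.0, 1.0], [-0.001, -1.0, 0.0]]
force: [-0.1, 0.3, -2.3]
opening: 0.247
```

Request:
play_rows([
  [[0,0.04,0],[0,0,0]],
  [[0,0.046,0],[0,0,0]],
  [[0,0.046,0],[0,0,0]],
  [[0,0.046,-0.03],[0,0,0]],
  [[0,0.046,-0.045],[0,0,0]],
  [[0,0.046,-0.055],[0,0,0]],
  [[0,0.046,-0.055],[0,0,0]],
  [[0,0.046,-0.055],[0,0,0]],
])

```text
time_s: 7.62
position: [0.5405, 0.1923, 0.1451]
tcp_rot: [[1.0, 0.001, -0.015], [0.015, 0.0, 1.0], [0.001, -1.0, 0.0]]
force: [0.7, -0.0, -1.5]
opening: 0.253
```

Run:
```python
from h import *
import rig
s,c,X=wrist("w3"); print(s["position"],s["tcp_rot"],s["force"],s["opening"])
t=rig.capture("scene"); np.savez("s3.npz",**t)
p=proj(t,[[.545,.192,.06]])[0].astype(int); print(p)
a=cv2.resize(t["frame"][p[1]-75:p[1]+45,p[0]-80:p[0]+80],None,fx=4,fy=4,interpolation=2)
cv2.imwrite("pics/s3.png",cv2.convertScaleAbs(a[:,:,::-1],alpha=1.3))
```

```text
[0.54053982 0.19230206 0.145135  ] [[ 9.99891630e-01  1.32483855e-03 -1.46619766e-02]
 [ 1.46617580e-02  1.74507579e-04  9.99892495e-01]
 [ 1.32725475e-03 -9.99999107e-01  1.55064206e-04]] [ 0.681574   -0.03615103 -1.5054465 ] 0.25314718108750023
[354 200]
```

View pics/s3.png

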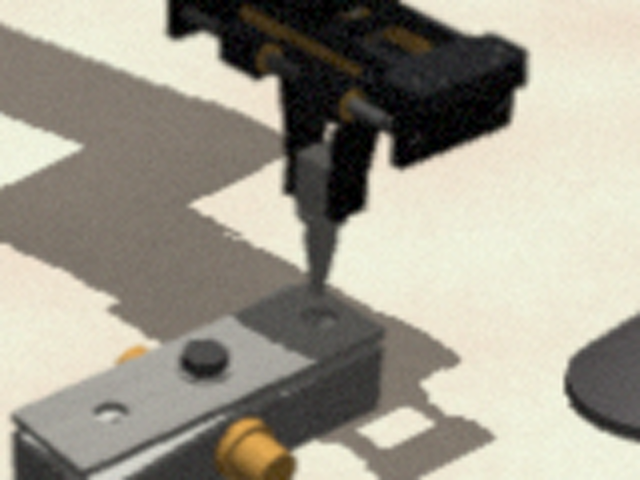

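Request:
play_rows([
  [[0,0,-0.006],[0,0,0]],
  [[0,0,-0.011],[0,0,0]],
  [[0,0,-0.014],[0,0,0]],
  [[0,0,-0.016],[0,0,0]],
  [[0,0,-0.017],[0,0,0]],
  [[0,0,-0.018],[0,0,0]],
  [[0,0,-0.019],[0,0,0]],
  [[0,0,-0.0195],[0,0,0]],
  [[0,0,-0.02],[0,0,0]],
  [[0,0,-0.02],[0,0,0]],
])

```text
time_s: 8.98
position: [0.5399, 0.1924, 0.1245]
tcp_rot: [[1.0, -0.0, -0.015], [0.015, -0.0, 1.0], [-0.0, -1.0, -0.0]]
force: [-0.8, 0.0, -2.0]
opening: 0.253
```

Request:
play_rows([
  [[0,0,-0.001],[0,0,0]],
  [[0,0,-0.002],[0,0,0]],
  [[0,0,-0.003],[0,0,0]],
  [[0,0,-0.004],[0,0,0]],
  [[0,0,-0.005],[0,0,0]],
  [[0,0,-0.006],[0,0,0]],
  [[0,0,-0.006],[0,0,0]],
])

```text
time_s: 9.85
position: [0.5398, 0.1924, 0.1186]
tcp_rot: [[1.0, -0.0, -0.015], [0.015, -0.0, 1.0], [-0.0, -1.0, -0.0]]
force: [-0.4, -0.7, -0.1]
opening: 0.248
```

Request:
play_rows([
  [[0.0005,0,0],[0,0,0]],
  [[0.001,0,0],[0,0,0]],
  [[0.0015,0,0],[0,0,0]],
  [[0.002,0,0],[0,0,0]],
  [[0.0025,0,0],[0,0,0]],
  [[0.003,0,0],[0,0,0]],
  [[0.003,0,0],[0,0,0]],
])

```text
time_s: 10.72
position: [0.5407, 0.1924, 0.1183]
tcp_rot: [[1.0, -0.005, -0.015], [0.015, -0.0, 1.0], [-0.005, -1.0, -0.0]]
force: [-5.4, 0.3, 2.6]
opening: 0.248
```

Request:
play_rows([
  [[0.0005,0,0],[0,0,0]],
  [[0.001,0,0],[0,0,0]],
  [[0.0015,0,0],[0,0,0]],
  [[0.002,0,0],[0,0,0]],
  [[0.002,0,0],[0,0,0]],
  [[0.002,0,0],[0,0,0]],
])

```text
time_s: 11.48
position: [0.5426, 0.1924, 0.1182]
tcp_rot: [[1.0, -0.005, -0.015], [0.015, -0.0, 1.0], [-0.005, -1.0, -0.0]]
force: [-6.6, 0.9, 2.2]
opening: 0.254
```

Request:
play_rows([
  [[0.0005,0,0],[0,0,0]],
  [[0.001,0,0],[0,0,0]],
  [[0.0015,0,0],[0,0,0]],
  [[0.002,0,0],[0,0,0]],
  [[0.002,0,-0.001],[0,0,0]],
  [[0.002,0,-0.002],[0,0,0]],
  [[0.002,0,-0.003],[0,0,0]],
  [[0.002,0,-0.004],[0,0,0]],
  [[0.002,0,-0.004],[0,0,0]],
])

```text
time_s: 12.6
position: [0.5445, 0.1922, 0.1141]
tcp_rot: [[1.0, -0.006, -0.015], [0.015, -0.001, 1.0], [-0.006, -1.0, -0.001]]
force: [-5.7, 0.3, 1.7]
opening: 0.252
```

Request:
play_rows([
  [[0,0,-0.001],[0,0,0]],
  [[0,0,-0.002],[0,0,0]],
  [[0,0,-0.003],[0,0,0]],
  [[0,0,-0.004],[0,0,0]],
  [[0,0,-0.005],[0,0,0]],
  [[0,0,-0.006],[0,0,0]],
  [[0,0,-0.007],[0,0,0]],
  [[0,0,-0.008],[0,0,0]],
  [[0,0,-0.008],[0,0,0]],
])

```text
time_s: 13.72
position: [0.5445, 0.1922, 0.1061]
tcp_rot: [[1.0, -0.005, -0.015], [0.015, -0.001, 1.0], [-0.005, -1.0, -0.001]]
force: [-5.5, -0.8, 1.6]
opening: 0.251
```

Request:
play_rows([
  [[0,0,-0.001],[0,0,0]],
  [[0,0,-0.002],[0,0,0]],
  [[0,0,-0.003],[0,0,0]],
  [[0,0,-0.004],[0,0,0]],
  [[0,0,-0.005],[0,0,0]],
  [[0,0,-0.006],[0,0,0]],
  [[0,0,-0.007],[0,0,0]],
  [[0,0,-0.008],[0,0,0]],
  [[0,0,-0.008],[0,0,0]],
])

```text
time_s: 14.85
position: [0.5446, 0.1922, 0.0982]
tcp_rot: [[1.0, -0.005, -0.015], [0.015, -0.001, 1.0], [-0.005, -1.0, -0.001]]
force: [-6.3, -0.4, 1.4]
opening: 0.247
```

Request:
play_rows([
  [[0,0,-0.001],[0,0,0]],
  [[0,0,-0.002],[0,0,0]],
  [[0,0,-0.003],[0,0,0]],
  [[0,0,-0.004],[0,0,0]],
  [[0,0,-0.005],[0,0,0]],
  [[0,0,-0.006],[0,0,0]],
  [[0,0,-0.007],[0,0,0]],
  [[0,0,-0.007],[0,0,0]],
])

```text
time_s: 15.85
position: [0.5445, 0.1921, 0.0909]
tcp_rot: [[1.0, -0.006, -0.015], [0.015, -0.001, 1.0], [-0.006, -1.0, -0.001]]
force: [-6.2, -0.5, 0.7]
opening: 0.247
```

Request:
play_rows([
  [[0,0,-0.001],[0,0,0]],
  [[0,0,-0.002],[0,0,0]],
  [[0,0,-0.003],[0,0,0]],
  [[0,0,-0.004],[0,0,0]],
  [[0,0,-0.005],[0,0,0]],
  [[0,0,-0.006],[0,0,0]],
  [[0,0,-0.006],[0,0,0]],
])

```text
time_s: 16.73
position: [0.5444, 0.1921, 0.0848]
tcp_rot: [[1.0, -0.006, -0.015], [0.015, -0.001, 1.0], [-0.006, -1.0, -0.001]]
force: [-5.8, -0.9, 0.4]
opening: 0.249
```

Request:
play_rows([
  [[0,0,-0.0005],[0,0,0]],
  [[0,0,-0.001],[0,0,0]],
  [[0,0,-0.0015],[0,0,0]],
  [[0,0,-0.002],[0,0,0]],
  [[0,0,-0.0025],[0,0,0]],
  [[0,0,-0.0025],[0,0,0]],
])

```text
time_s: 17.48
position: [0.5444, 0.1921, 0.0845]
tcp_rot: [[1.0, -0.005, -0.015], [0.015, -0.001, 1.0], [-0.005, -1.0, -0.001]]
force: [-9.3, -1.3, 14.6]
opening: 0.25
```

Request:
play_rows([
  [[-0.001,0,0.001],[0,0,0]],
  [[-0.002,0,0.0015],[0,0,0]],
  [[-0.002,0,0.0015],[0,0,0]],
])

```text
time_s: 17.85
position: [0.5442, 0.1921, 0.0846]
tcp_rot: [[1.0, -0.002, -0.015], [0.015, -0.001, 1.0], [-0.002, -1.0, -0.001]]
force: [-5.6, -2.5, 3.6]
opening: 0.252
```

Request:
play_rows([
  [[0,0,0],[0,0,0]],
  [[0,0,0],[0,0,0]],
  [[0,0,0],[0,0,0]],
  [[0,0,0],[0,0,0]],
  [[0,0,0],[0,0,0]],
  [[0,0,0.03],[0,0,0]],
  [[0,0,0.08],[0,0,0]],
  [[0,-0.05,0.13],[0,0,0]],
  [[0,-0.1,0.15],[0,0,0]],
  [[0,-0.1,0.15],[0,0,0]],
], gripper=0.05)

```text
time_s: 19.1
position: [0.5468, 0.0893, 0.2372]
tcp_rot: [[1.0, 0.006, -0.01], [0.01, -0.001, 1.0], [0.006, -1.0, -0.001]]
force: [-0.0, 0.8, -0.1]
opening: 0.577
```

Run:
```python
from h import *
s,c,X=wrist("w4"); print(s["position"],s["force"],s["opening"],s["time_s"])
Z=X[...,2]
def blob(n,xr,yr,lo,hi):
    m=((Z>lo)&(Z<hi)&(X[...,0]>xr[0])&(X[...,0]<xr[1])&(X[...,1]>yr[0])&(X[...,1]<yr[1]))
    P=X[m]
    if len(P): print(n,len(P),np.median(P,0).round(4),cv2.minAreaRect(np.float32(P[:,:2]*1000)))
blob("pin",(.52,.57),(.16,.22),.078,.1)
f=c["frame"][:,:,::-1]; p=proj(c,[[.545,.16,.06]])[0].astype(int); print(p)
cv2.imwrite("pics/w4c.png",f)
```

```text
[0.54678486 0.08926238 0.23718793] [-0.0223989   0.82130119 -0.0959282 ] 0.5768539418390264 19.1
pin 1215 [0.5439 0.1917 0.0866] ((544.147705078125, 191.8389892578125), (21.73534393310547, 22.197614669799805), 0.4396122992038727)
[307 127]
```

View pics/w4c.png

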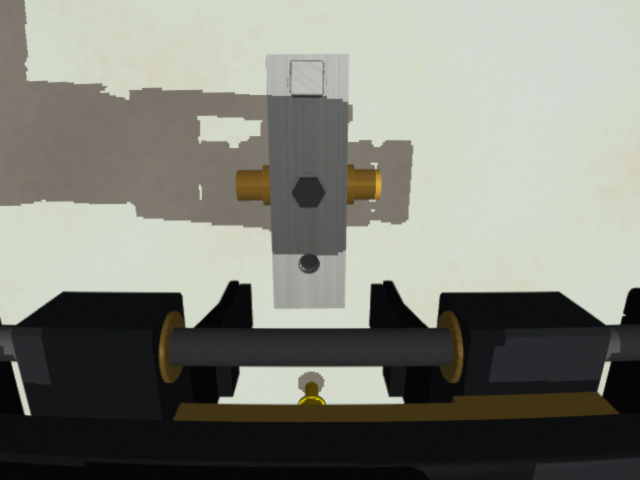

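Request:
play_rows([
  [[-0.104,-0.284,-0.035],[0,0,-1.484]],
  [[-0.104,-0.284,-0.035],[0,0,-1.484]],
  [[-0.104,-0.284,-0.035],[0,0,-1.484]],
  [[-0.104,-0.284,-0.035],[0,0,-1.484]],
  [[-0.104,-0.284,-0.035],[0,0,-1.484]],
  [[-0.104,-0.284,-0.035],[0,0,-1.484]],
  [[-0.104,-0.284,-0.035],[0,0,-1.484]],
  [[-0.104,-0.284,-0.035],[0,0,-1.484]],
  [[-0.104,-0.284,-0.035],[0,0,-1.484]],
  [[-0.104,-0.284,-0.035],[0,0,-1.484]],
])

```text
time_s: 20.4
position: [0.4409, -0.1907, 0.199]
tcp_rot: [[0.105, -0.001, 0.994], [-0.994, 0.001, 0.105], [-0.001, -1.0, -0.001]]
force: [0.1, 0.3, -0.3]
opening: 0.573
```

Request:
play_rows([
  [[0,0,0],[0,0,0]],
  [[0,0,0],[0,0,0]],
  [[0,0,0],[0,0,0]],
])

```text
time_s: 20.78
position: [0.4409, -0.1916, 0.1996]
tcp_rot: [[0.102, 0.0, 0.995], [-0.995, -0.0, 0.102], [0.0, -1.0, 0.0]]
force: [-0.3, -0.3, -0.4]
opening: 0.577
```

Run:
```python
from h import *
s,c,X=wrist("w5"); print(s["position"],s["tcp_rot"],s["force"],s["opening"],s["time_s"])
Z=X[...,2]
m=((Z>.073)&(Z<.09)&(X[...,0]>.47)&(X[...,0]<.54)&(X[...,1]>-.22)&(X[...,1]<-.15))
P=X[m]; v,u=np.nonzero(m); print(len(P),np.median(P,0).round(4),u.min(),u.max(),v.min(),v.max())
# extents along directions -> flats at the minimum width
h=P[:,:2]*1000
W=[(np.ptp(h@[np.cos(a),np.sin(a)]).round(1)) for a in np.radians(range(0,180,3))]; print(W)
print("mid",[(h@d).max()/2+(h@d).min()/2 for d in(np.array([1,0]),np.array([0,1]))])
q=(u.mean(),v.mean()); f=c["frame"][:,:,::-1]
a=cv2.resize(f[max(0,int(q[1])-60):int(q[1])+60,int(q[0])-80:int(q[0])+80],None,fx=4,fy=4,interpolation=2); cv2.imwrite("pics/w5c.png",a)
```

```text
[ 0.44092766 -0.19156244  0.19957255] [[ 1.01993876e-01  7.61923718e-05  9.94785024e-01]
 [-9.94785026e-01 -3.69865605e-05  1.01993879e-01]
 [ 4.45648321e-05 -9.99999996e-01  7.20226279e-05]] [-0.31376796 -0.27962468 -0.37760349] 0.5772325755721422 20.775
1186 [ 0.5056 -0.184   0.0787] 291 327 117 159
[np.float64(24.8), np.float64(24.8), np.float64(24.8), np.float64(24.8), np.float64(24.7), np.float64(24.6), np.float64(24.5), np.float64(24.2), np.float64(23.9), np.float64(23.5), np.float64(23.1), np.float64(22.6), np.float64(22.3), np.float64(22.6), np.float64(23.1), np.float64(23.5), np.float64(23.8), np.float64(24.2), np.float64(24.5), np.float64(24.7), np.float64(24.9), np.float64(25.0), np.float64(25.0), np.float64(25.0), np.float64(24.9), np.float64(24.7), np.float64(24.5), np.float64(24.2), np.float64(23.8), np.float64(23.3), np.float64(22.8), np.float64(22.3), np.float64(21.7), np.float64(21.8), np.float64(22.3), np.float64(22.8), np.float64(23.3), np.float64(23.7), np.float64(24.0), np.float64(24.3), np.float64(24.5), np.float64(24.6), np.float64(24.7), np.float64(24.7), np.float64(24.7), np.float64(24.5), np.float64(24.3), np.float64(24.1), np.float64(23.7), np.float64(23.4), np.float64(23.0), np.float64(22.5), np.float64(22.3), np.float64(22.7), np.float64(23.2), np.float64(23.6), np.float64(24.0), np.float64(24.3), np.float64(24.5), np.float64(24.7)]
mid [np.float64(505.48336213127163), np.float64(-183.7684879080656)]
```

View pics/w5c.png

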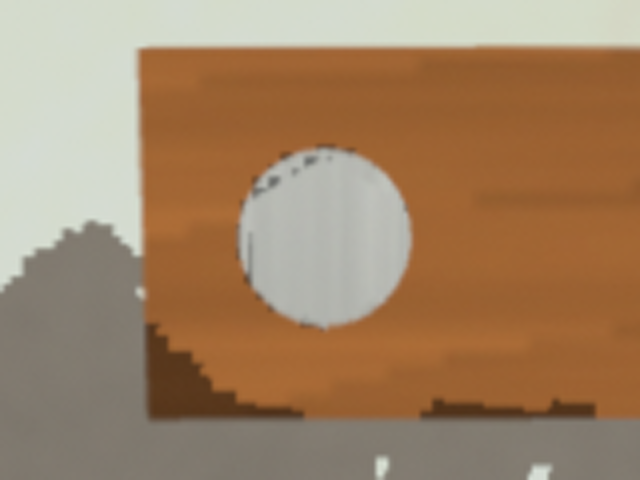

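Request:
play_rows([
  [[0.04,0.005,-0.02],[0,0,0]],
  [[0.0645,0.008,-0.04],[0,0,0]],
  [[0.0645,0.008,-0.06],[0,0,0]],
  [[0.0645,0.008,-0.09],[0,0,0]],
  [[0.0645,0.008,-0.107],[0,0,0]],
  [[0.0645,0.008,-0.112],[0,0,0]],
  [[0.0645,0.008,-0.112],[0,0,0]],
  [[0.0645,0.008,-0.112],[0,0,0]],
])

```text
time_s: 21.82
position: [0.5059, -0.1839, 0.0883]
tcp_rot: [[0.102, 0.001, 0.995], [-0.995, -0.001, 0.102], [0.001, -1.0, 0.001]]
force: [-0.1, -0.1, 1.0]
opening: 0.57
```

Request:
play_rows([
  [[0,0,0],[0,0,0]],
  [[0,0,0],[0,0,0]],
  [[0,0,0],[0,0,0]],
  [[0,0,0],[0,0,0]],
  [[0,0,0],[0,0,0]],
  [[0,0,0],[0,0,0]],
], gripper=0.0)

```text
time_s: 22.58
position: [0.5055, -0.1837, 0.0877]
tcp_rot: [[0.102, 0.0, 0.995], [-0.995, -0.0, 0.102], [0.0, -1.0, 0.0]]
force: [-0.9, -0.2, 3.4]
opening: 0.282
```

Request:
play_rows([
  [[0,0,0],[0,0,0]],
  [[0,0,0],[0,0,0]],
  [[0,0,0],[0,0,0]],
  [[0,0,0],[0,0,0]],
])

```text
time_s: 23.08
position: [0.5055, -0.1837, 0.0877]
tcp_rot: [[0.102, 0.0, 0.995], [-0.995, -0.0, 0.102], [0.0, -1.0, 0.0]]
force: [-0.6, -0.4, 4.5]
opening: 0.284
```

Run:
```python
from h import *
import rig
s=rig.read_state(); print(s["opening"],s["force"],s["moment"],s["position"])
t=rig.capture("scene")
p=proj(t,[[.505,-.184,.08]])[0].astype(int)
a=cv2.resize(t["frame"][p[1]-50:p[1]+40,p[0]-60:p[0]+60],None,fx=6,fy=6,interpolation=2)
cv2.imwrite("pics/s6.png",cv2.convertScaleAbs(a[:,:,::-1],alpha=1.4))
```

```text
0.2839982730293478 [-0.57278602 -0.43677419  4.47868225] [-0.15452986  0.24663848  0.0295495 ] [ 0.50552827 -0.18368358  0.08773335]
```

View pics/s6.png

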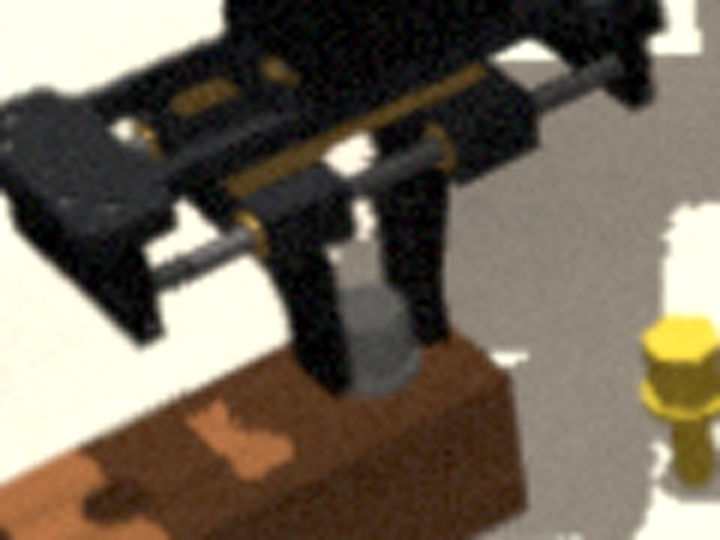

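Request:
play_rows([
  [[0,0,0],[0,0,0]],
  [[0,0,0],[0,0,0]],
  [[0,0,0],[0,0,0]],
  [[0,0,0],[0,0,0]],
  [[0,0,0.03],[0,0,0]],
  [[0,0,0.07],[0,0,0]],
  [[-0.04,-0.005,0.1],[0,0,0]],
  [[-0.065,-0.008,0.112],[0,0,0]],
  [[-0.065,-0.008,0.112],[0,0,0]],
  [[-0.065,-0.008,0.112],[0,0,0]],
], gripper=0.05)

```text
time_s: 24.38
position: [0.4411, -0.1918, 0.1994]
tcp_rot: [[0.101, 0.001, 0.995], [-0.995, -0.0, 0.101], [0.0, -1.0, 0.001]]
force: [0.5, -0.3, -0.6]
opening: 0.575
```

Run:
```python
from h import *
s,c,X=wrist("w7"); print(s["position"],s["tcp_rot"][0],s["force"],s["opening"],s["time_s"])
def ana(X):
    Z=X[...,2]
    m=((Z>.068)&(Z<.1)&(X[...,0]>.47)&(X[...,0]<.54)&(X[...,1]>-.22)&(X[...,1]<-.15))
    P=X[m]; h=P[:,:2]*1000
    A=np.c_[P[:,:2]-P[:,:2].mean(0),np.ones(len(P))]; k=np.linalg.lstsq(A,P[:,2],rcond=None)[0]
    W=[(np.ptp(h@[np.cos(a),np.sin(a)]).round(1)) for a in np.radians(range(0,180,6))]
    r=((Z>.05)&(Z<.0655)&(np.hypot(X[...,0]-P[:,0].mean(),X[...,1]-P[:,1].mean())<.03)&(c["frame"].max(2).astype(int)-c["frame"].min(2)<30))
    print(len(P),np.median(P,0).round(4),"z range",np.percentile(P[:,2],[2,98]).round(4),"slope",k[:2].round(3),W,"mid",(h.max(0)+h.min(0))/2, "rack z",np.median(Z[(Z>.05)&(Z<.06)&(X[...,1]<-.2)&(X[...,1]>-.3)]))
ana(X)
w=dict(np.load("w5.npz")); v,u=np.mgrid[0:480,0:640]; d=w["depth"]
p=cv2.undistortPoints(np.float64(np.c_[u.ravel(),v.ravel()]).reshape(-1,1,2),w["mtx"],w["dist_coeffs"]).reshape(480,640,2)
ana(np.dstack([p*d[...,None],d])@w["cam_to_world"][:3,:3].T+w["cam_to_world"][:3,3])
```

```text
[ 0.44109158 -0.19180956  0.19943163] [1.01297673e-01 9.38881551e-04 9.94855718e-01] [ 0.52448666 -0.33754473 -0.59402305] 0.5746516382597323 24.375
1204 [ 0.5056 -0.1834  0.0788] z range [0.0773 0.0802] slope [-0.002 -0.   ] [np.float64(25.1), np.float64(25.3), np.float64(25.1), np.float64(24.7), np.float64(24.0), np.float64(23.0), np.float64(22.2), np.float64(23.0), np.float64(23.8), np.float64(24.3), np.float64(24.7), np.float64(24.8), np.float64(24.7), np.float64(24.3), np.float64(23.6), np.float64(22.7), np.float64(21.8), np.float64(22.9), np.float64(23.9), np.float64(24.5), np.float64(24.9), np.float64(25.1), np.float64(24.9), np.float64(24.5), np.float64(23.9), np.float64(23.2), np.float64(22.3), np.float64(23.2), np.float64(24.1), np.float64(24.7)] mid [ 505.46690076 -183.4411993 ] rack z 0.05475006365466131
1186 [ 0.5056 -0.184   0.0787] z range [0.0773 0.0801] slope [-0.001 -0.003] [np.float64(24.8), np.float64(24.8), np.float64(24.7), np.float64(24.5), np.float64(23.9), np.float64(23.1), np.float64(22.3), np.float64(23.1), np.float64(23.8), np.float64(24.5), np.float64(24.9), np.float64(25.0), np.float64(24.9), np.float64(24.5), np.float64(23.8), np.float64(22.8), np.float64(21.7), np.float64(22.3), np.float64(23.3), np.float64(24.0), np.float64(24.5), np.float64(24.7), np.float64(24.7), np.float64(24.3), np.float64(23.7), np.float64(23.0), np.float64(22.3), np.float64(23.2), np.float64(24.0), np.float64(24.5)] mid [ 505.48336213 -183.76848791] rack z 0.05472031814114653
```

Request:
play_rows([
  [[0.04,0.005,-0.02],[0,0,0]],
  [[0.065,0.0085,-0.04],[0,0,0]],
  [[0.065,0.0085,-0.06],[0,0,0]],
  [[0.065,0.0085,-0.09],[0,0,0]],
  [[0.065,0.0085,-0.107],[0,0,0]],
  [[0.065,0.0085,-0.1125],[0,0,0]],
  [[0.065,0.0085,-0.1135],[0,0,0]],
  [[0.065,0.0085,-0.1135],[0,0,0]],
  [[0.065,0.0085,-0.1135],[0,0,0]],
], gripper=0.03)

```text
time_s: 25.55
position: [0.5059, -0.1833, 0.0868]
tcp_rot: [[0.102, 0.001, 0.995], [-0.995, -0.001, 0.102], [0.001, -1.0, 0.001]]
force: [0.4, -0.6, 0.5]
opening: 0.345
```

Request:
play_rows([
  [[0,0,0],[0,0,0]],
  [[0,0,0],[0,0,0]],
  [[0,0,0],[0,0,0]],
], gripper=0.025)

```text
time_s: 25.92
position: [0.5057, -0.1836, 0.0864]
tcp_rot: [[0.102, 0.001, 0.995], [-0.995, -0.001, 0.102], [0.001, -1.0, 0.001]]
force: [0.2, -1.3, 1.8]
opening: 0.288
```

Request:
play_rows([
  [[0,0,0],[0,0,0]],
  [[0,0,0],[0,0,0]],
  [[0,0,0],[0,0,0]],
], gripper=0.022)

```text
time_s: 26.3
position: [0.5057, -0.1836, 0.0864]
tcp_rot: [[0.102, 0.001, 0.995], [-0.995, -0.001, 0.102], [0.001, -1.0, 0.001]]
force: [-1.0, -3.4, 5.0]
opening: 0.284
```

Request:
play_rows([
  [[0,0,0],[0,0,0]],
  [[0,0,0],[0,0,0]],
  [[0,0,0],[0,0,0]],
], gripper=0.0)

```text
time_s: 26.68
position: [0.5058, -0.1836, 0.0864]
tcp_rot: [[0.102, 0.001, 0.995], [-0.995, -0.001, 0.102], [0.001, -1.0, 0.001]]
force: [-0.0, -3.4, 5.6]
opening: 0.282
```

Request:
play_rows([
  [[0,0,0],[0,0,0]],
  [[0,0,0],[0,0,0]],
  [[0,0,0.002],[0,0,0]],
  [[0,0,0.004],[0,0,0]],
  [[0,0,0.004],[0,0,0]],
], gripper=0.032)

```text
time_s: 27.3
position: [0.5055, -0.183, 0.0902]
tcp_rot: [[0.102, 0.0, 0.995], [-0.995, -0.0, 0.102], [0.0, -1.0, 0.0]]
force: [-0.3, 0.8, -0.1]
opening: 0.369
```

Request:
play_rows([
  [[0,0,0],[0,0,0]],
  [[0,0,0],[0,0,0]],
  [[0,0,0],[0,0,0]],
  [[0,0,0],[0,0,0]],
  [[0,0,0],[0,0,0]],
], gripper=0.0)

```text
time_s: 27.92
position: [0.5054, -0.1832, 0.0901]
tcp_rot: [[0.102, 0.0, 0.995], [-0.995, -0.0, 0.102], [0.0, -1.0, 0.0]]
force: [-0.1, -0.5, 0.6]
opening: 0.283
```

Request:
play_rows([
  [[0,0,0.01],[0,0,0]],
  [[0,0,0.03],[0,0,0]],
  [[0,0,0.06],[0,0,0]],
  [[0,0,0.08],[0,0,0]],
  [[0,0,0.08],[0,0,0]],
  [[0,0,0.08],[0,0,0]],
])

```text
time_s: 28.68
position: [0.5048, -0.1827, 0.1696]
tcp_rot: [[0.102, -0.001, 0.995], [-0.995, 0.001, 0.102], [-0.001, -1.0, -0.001]]
force: [-0.1, 0.8, -1.4]
opening: 0.281
```

Run:
```python
from h import *
import rig
s=rig.read_state(); print(s["opening"],s["force"],s["moment"],s["position"])
t=rig.capture("scene")
p=proj(t,[[.505,-.184,.145]])[0].astype(int); print(p)
a=cv2.resize(t["frame"][max(0,p[1]-45):p[1]+45,p[0]-60:p[0]+60],None,fx=6,fy=6,interpolation=2)
cv2.imwrite("pics/s8.png",cv2.convertScaleAbs(a[:,:,::-1],alpha=1.4))
```

```text
0.2810820959794885 [-0.14926368  0.83851499 -1.39199061] [-0.06214209  0.20523207  0.05412314] [ 0.50483097 -0.18267876  0.16958685]
[178 220]
```

View pics/s8.png

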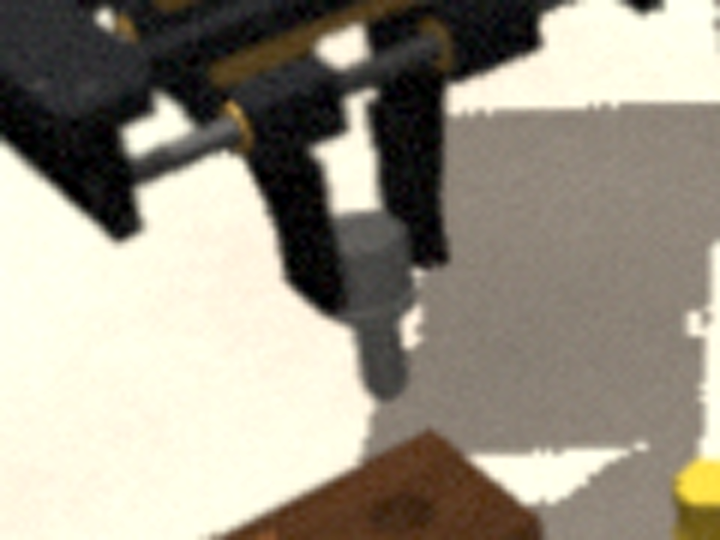

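Run:
```python
from h import *
import rig
t=rig.capture("scene")
o=np.array([.5048,-.1827,.1696-.034])
for dz in(.024,.0,-.034): print(dz,proj(t,[o+[0,0,dz]])[0].round(1))
for a in(5,10):
  a=np.radians(a); print(a,[proj(t,[o+d*np.array([0,np.sin(a),-np.cos(a)])])[0].round(1).tolist() for d in(-.024,0,.034)], "x:",[proj(t,[o+d*np.array([np.sin(a),0,-np.cos(a)])])[0].round(1).tolist() for d in(-.024,0,.034)])
# observed silhouette: grey darker object below fingers
f=t["frame"].astype(int)
g=cv2.cvtColor(t["frame"],cv2.COLOR_RGB2GRAY)
for v in range(206,246,2): print(v,g[v,166:198].tolist())
top=rig.capture("top"); np.savez("t8.npz",**top); print(proj(top,[o])[0])
```

```text
0.024 [178.3 213.4]
0.0 [180.2 224.7]
-0.034 [182.8 240.1]
0.08726646259971647 [[177.2, 213.9], [180.2, 224.7], [184.3, 239.4]] x: [[177.8, 212.9], [180.2, 224.7], [183.5, 240.9]]
0.17453292519943295 [[176.1, 214.4], [180.2, 224.7], [185.7, 238.7]] x: [[177.3, 212.5], [180.2, 224.7], [184.2, 241.5]]
206 [1, 0, 0, 8, 0, 25, 77, 143, 175, 180, 180, 179, 183, 176, 138, 69, 11, 12, 16, 6, 5, 10, 11, 9, 22, 50, 87, 94, 95, 96, 98, 94]
208 [0, 6, 4, 3, 6, 15, 58, 134, 176, 178, 180, 181, 181, 179, 152, 92, 26, 2, 11, 5, 4, 5, 14, 3, 15, 47, 84, 95, 95, 98, 95, 96]
210 [6, 0, 2, 4, 2, 13, 46, 109, 139, 132, 126, 115, 111, 102, 90, 75, 48, 18, 11, 11, 0, 5, 5, 8, 10, 50, 86, 96, 95, 97, 98, 97]
212 [4, 5, 15, 6, 9, 3, 11, 46, 64, 68, 67, 66, 66, 66, 66, 68, 65, 63, 50, 30, 14, 11, 10, 7, 9, 31, 85, 96, 98, 96, 97, 95]
214 [8, 1, 6, 2, 15, 6, 14, 29, 49, 66, 68, 66, 68, 66, 68, 70, 65, 62, 52, 31, 13, 1, 3, 4, 7, 27, 66, 91, 94, 95, 95, 93]
216 [3, 8, 11, 4, 10, 3, 5, 23, 46, 65, 71, 63, 65, 66, 64, 64, 59, 50, 44, 39, 28, 16, 9, 12, 7, 16, 51, 89, 93, 95, 91, 97]
218 [7, 0, 7, 0, 2, 8, 8, 1,
[... 1272 characters left out ...]
41, 84, 53, 50, 46, 51, 49, 45, 55, 84, 94, 93, 94, 94, 92, 91, 92, 92, 91, 91, 93]
238 [179, 181, 184, 181, 180, 177, 182, 182, 176, 177, 175, 156, 106, 57, 46, 48, 47, 48, 45, 53, 78, 92, 91, 90, 88, 92, 92, 93, 91, 91, 90, 91]
240 [179, 183, 179, 179, 181, 184, 179, 180, 180, 182, 178, 177, 146, 104, 67, 53, 46, 52, 56, 79, 92, 93, 92, 91, 93, 92, 93, 93, 91, 92, 91, 90]
242 [180, 181, 180, 185, 179, 180, 179, 179, 179, 177, 178, 175, 176, 170, 131, 94, 89, 90, 92, 90, 93, 91, 93, 92, 94, 92, 92, 92, 91, 90, 93, 93]
244 [182, 183, 183, 181, 183, 181, 180, 180, 178, 180, 181, 181, 175, 140, 101, 94, 94, 95, 89, 92, 92, 92, 90, 90, 94, 93, 95, 94, 92, 92, 92, 93]
[413.22972945 297.45168551]
```

Request:
play_rows([
  [[0.007,0.04,0],[0,0,0]],
  [[0.014,0.08,0],[0,0,0]],
  [[0.021,0.12,0],[0,0,0]],
  [[0.028,0.16,0],[0,0,0]],
  [[0.035,0.2,0],[0,0,0]],
  [[0.041,0.23,0],[0,0,0]],
  [[0.041,0.2358,0],[0,0,0]],
  [[0.041,0.2358,-0.02],[0,0,0]],
  [[0.041,0.2358,-0.042],[0,0,0]],
  [[0.041,0.2358,-0.042],[0,0,0]],
])

```text
time_s: 30.08
position: [0.5447, 0.0521, 0.1262]
tcp_rot: [[0.101, -0.005, 0.995], [-0.995, 0.0, 0.101], [-0.001, -1.0, -0.005]]
force: [-0.1, 0.3, -1.5]
opening: 0.28
```

Request:
play_rows([
  [[0,0,0],[0,0,0]],
  [[0,0,0],[0,0,0]],
])

```text
time_s: 30.32
position: [0.547, 0.0523, 0.1288]
tcp_rot: [[0.101, 0.002, 0.995], [-0.995, -0.0, 0.101], [0.0, -1.0, 0.002]]
force: [-0.0, -0.2, -1.4]
opening: 0.28
```

Run:
```python
from h import *
import rig
s=rig.read_state(); print(s["opening"],s["force"],s["position"],s["time_s"])
t=rig.capture("scene"); g=cv2.cvtColor(t["frame"],cv2.COLOR_RGB2GRAY)
x,y,z=s["position"]; o=np.array([x,y,z-.034])
print("hole",proj(t,[[.5467,.0522,.052]])[0]); 
for dz in(0,-.01,-.02,-.03,-.034): print(dz,proj(t,[o+[0,0,dz]])[0].round(1))
q=proj(t,[o])[0].astype(int)
for v in range(q[1]-2,q[1]+26,2): print(v,q[0]-14,g[v,q[0]-14:q[0]+15].tolist())
```

```text
0.28002109326002694 [-0.01159955 -0.22773146 -1.37073943] [0.54701826 0.05234368 0.12884415] 30.325
hole [302.11744626 227.2917059 ]
0 [302.3 209.6]
-0.01 [302.3 213.8]
-0.02 [302.3 218. ]
-0.03 [302.3 222.1]
-0.034 [302.3 223.7]
207 288 [94, 92, 72, 37, 15, 10, 0, 2, 4, 4, 2, 11, 19, 38, 48, 48, 54, 50, 44, 51, 79, 133, 172, 181, 180, 181, 180, 180, 180]
209 288 [94, 94, 95, 92, 83, 67, 34, 16, 13, 11, 2, 6, 25, 41, 50, 47, 49, 49, 51, 56, 60, 81, 99, 112, 149, 176, 179, 176, 169]
211 288 [99, 96, 96, 98, 95, 95, 92, 74, 44, 23, 15, 29, 43, 57, 56, 58, 53, 59, 61, 63, 82, 100, 98, 95, 99, 112, 111, 95, 74]
213 288 [95, 94, 92, 91, 91, 93, 95, 92, 89, 86, 68, 49, 52, 53, 54, 52, 52, 79, 112, 126, 127, 114, 87, 74, 68, 68, 70, 67, 72]
215 288 [93, 96, 95, 96, 95, 93, 95, 94, 96, 91, 75, 54, 49, 48, 48, 45, 49, 61, 68, 71, 67, 70, 68, 69, 65, 65, 67, 67, 67]
217 288 [94, 95, 95, 93, 96, 91, 92, 93, 93, 90, 75, 53, 48, 48, 47, 51, 51, 50, 63, 68, 64, 65, 66, 64, 65, 67, 65, 68, 63]
219 288 [94, 95, 94, 91, 91, 88, 90, 82, 75, 69, 56, 44, 49, 50, 50, 47, 48, 55, 62, 65, 66, 65, 69, 65, 7
[... 193 characters left out ...]
63, 53, 50, 46, 48, 50, 54, 64, 65, 67, 67, 70, 66, 68, 62, 66, 66, 65, 65]
225 288 [64, 64, 64, 65, 70, 65, 63, 65, 66, 67, 66, 61, 58, 52, 50, 55, 63, 63, 68, 63, 65, 67, 64, 66, 67, 67, 67, 67, 66]
227 288 [68, 65, 65, 62, 67, 65, 63, 65, 67, 62, 51, 54, 53, 58, 55, 49, 50, 52, 63, 62, 68, 63, 68, 67, 65, 67, 64, 69, 67]
229 288 [65, 67, 64, 68, 66, 67, 65, 66, 66, 66, 63, 59, 62, 64, 65, 65, 65, 67, 68, 65, 64, 67, 67, 67, 67, 68, 66, 70, 69]
231 288 [70, 66, 66, 67, 67, 66, 64, 63, 66, 63, 67, 64, 65, 69, 68, 65, 65, 64, 66, 68, 67, 65, 68, 68, 64, 67, 66, 67, 64]
233 288 [70, 68, 67, 63, 66, 67, 63, 65, 63, 67, 66, 68, 65, 66, 65, 65, 69, 64, 68, 65, 65, 66, 68, 65, 66, 64, 58, 56, 52]
```

Request:
play_rows([
  [[0,0,-0.004],[0,0,0]],
  [[0,0,-0.007],[0,0,0]],
  [[0,0,-0.009],[0,0,0]],
  [[0,0,-0.01],[0,0,0]],
  [[0,0,-0.011],[0,0,0]],
  [[0,0,-0.012],[0,0,0]],
  [[0,0,-0.013],[0,0,0]],
  [[0,0,-0.013],[0,0,0]],
])

```text
time_s: 31.38
position: [0.5464, 0.0527, 0.115]
tcp_rot: [[0.102, -0.0, 0.995], [-0.995, 0.0, 0.102], [-0.0, -1.0, -0.0]]
force: [-0.1, -0.2, -1.0]
opening: 0.28
```

Tip is 5 mm inside with no contact force. Continuing.

Request:
play_rows([
  [[0,0,-0.0015],[0,0,0]],
  [[0,0,-0.003],[0,0,0]],
  [[0,0,-0.0045],[0,0,0]],
  [[0,0,-0.006],[0,0,0]],
  [[0,0,-0.0075],[0,0,0]],
  [[0,0,-0.009],[0,0,0]],
  [[0,0,-0.0105],[0,0,0]],
  [[0,0,-0.012],[0,0,0]],
  [[0,0,-0.012],[0,0,0]],
])

```text
time_s: 32.5
position: [0.5465, 0.0527, 0.1029]
tcp_rot: [[0.102, 0.0, 0.995], [-0.995, -0.0, 0.102], [0.0, -1.0, 0.0]]
force: [0.8, -0.5, -2.2]
opening: 0.284
```

Request:
play_rows([
  [[0,0,-0.002],[0,0,0]],
  [[0,0,-0.004],[0,0,0]],
  [[0,0,-0.006],[0,0,0]],
  [[0,0,-0.008],[0,0,0]],
  [[0,0,-0.01],[0,0,0]],
  [[0,0,-0.012],[0,0,0]],
  [[0,0,-0.013],[0,0,0]],
  [[0,0,-0.014],[0,0,0]],
  [[0,0,-0.014],[0,0,0]],
])

```text
time_s: 33.62
position: [0.5464, 0.0527, 0.089]
tcp_rot: [[0.102, 0.0, 0.995], [-0.995, -0.0, 0.102], [0.0, -1.0, 0.0]]
force: [0.7, -0.3, -1.3]
opening: 0.283
```

Request:
play_rows([
  [[0,0,-0.0005],[0,0,0]],
  [[0,0,-0.001],[0,0,0]],
  [[0,0,-0.0015],[0,0,0]],
  [[0,0,-0.002],[0,0,0]],
  [[0,0,-0.0025],[0,0,0]],
  [[0,0,-0.0025],[0,0,0]],
])

```text
time_s: 34.38
position: [0.5465, 0.0527, 0.0865]
tcp_rot: [[0.102, 0.0, 0.995], [-0.995, -0.0, 0.102], [0.0, -1.0, 0.0]]
force: [1.7, -0.8, -0.5]
opening: 0.282
```

Request:
play_rows([
  [[0,0,-0.0005],[0,0,0]],
  [[0,0,-0.001],[0,0,0]],
  [[0,0,-0.0015],[0,0,0]],
  [[0,0,-0.002],[0,0,0]],
  [[0,0,-0.002],[0,0,0]],
])

```text
time_s: 35.0
position: [0.5466, 0.0527, 0.086]
tcp_rot: [[0.102, 0.001, 0.995], [-0.995, -0.0, 0.102], [0.0, -1.0, 0.001]]
force: [-1.1, -0.9, 9.9]
opening: 0.28
```

Request:
play_rows([
  [[0,0,0.001],[0,0,0]],
  [[0,0,0.0015],[0,0,0]],
  [[0,0,0.0015],[0,0,0]],
])

```text
time_s: 35.38
position: [0.5466, 0.0527, 0.0861]
tcp_rot: [[0.102, 0.0, 0.995], [-0.995, -0.0, 0.102], [0.0, -1.0, 0.0]]
force: [0.2, -1.3, 2.6]
opening: 0.282
```

Request:
play_rows([
  [[0,0,0],[0,0,0]],
  [[0,0,0],[0,0,0]],
  [[0,0,0],[0,0,0]],
  [[0,0,0],[0,0,0]],
  [[0,0,0],[0,0,0]],
  [[0,0,0.02],[0,0,0]],
  [[0,0,0.06],[0,0,0]],
  [[-0.04,0,0.1],[0,0,0]],
  [[-0.08,0.02,0.13],[0,0,0]],
  [[-0.08,0.02,0.13],[0,0,0]],
], gripper=0.046)

```text
time_s: 36.62
position: [0.464, 0.0738, 0.2179]
tcp_rot: [[0.103, 0.001, 0.995], [-0.995, 0.0, 0.103], [-0.0, -1.0, 0.001]]
force: [1.3, -0.2, -0.5]
opening: 0.528
```

Request:
play_rows([
  [[0,0,0],[0,0,0]],
  [[0,0,0],[0,0,0]],
  [[0,0,0],[0,0,0]],
])

```text
time_s: 37.0
position: [0.4669, 0.0724, 0.2152]
tcp_rot: [[0.101, -0.001, 0.995], [-0.995, 0.0, 0.101], [-0.0, -1.0, -0.001]]
force: [0.2, -1.1, -0.3]
opening: 0.529
```

Run:
```python
from h import *
s,c,X=wrist("w9"); print(s["position"],s["force"],s["opening"],s["time_s"])
Z=X[...,2]
def blob(n,xr,yr,lo,hi):
    m=((Z>lo)&(Z<hi)&(X[...,0]>xr[0])&(X[...,0]<xr[1])&(X[...,1]>yr[0])&(X[...,1]<yr[1]))
    P=X[m]
    if len(P):
        k=np.linalg.lstsq(np.c_[P[:,:2]-P[:,:2].mean(0),np.ones(len(P))],P[:,2],rcond=None)[0]
        print(n,len(P),np.median(P,0).round(4),"slope",k[:2].round(3),cv2.minAreaRect(np.float32(P[:,:2]*1000)))
blob("pin",(.52,.57),(.16,.22),.08,.1)
blob("bolt",(.52,.57),(.03,.08),.065,.1)
blob("cover",(.52,.57),(.075,.095),.04,.06)
cv2.imwrite("pics/w9.png",c["frame"][:,:,::-1])
```

```text
[0.46691845 0.07237365 0.21519696] [ 0.19836853 -1.10700196 -0.30155454] 0.5287534795211497 37.0
pin 1381 [0.5442 0.1904 0.0865] slope [0.006 0.069] ((544.1859741210938, 191.82542419433594), (22.95228385925293, 22.274168014526367), 89.62599182128906)
bolt 1072 [0.5466 0.053  0.0747] slope [ 0.014 -0.029] ((546.3643798828125, 52.8270378112793), (24.27713966369629, 22.189340591430664), 6.040572643280029)
cover 2124 [0.5456 0.085  0.0507] slope [-0.002 -0.   ] ((544.9795532226562, 85.00045776367188), (19.992679595947266, 49.928062438964844), 89.9971923828125)
```

View pics/w9.png

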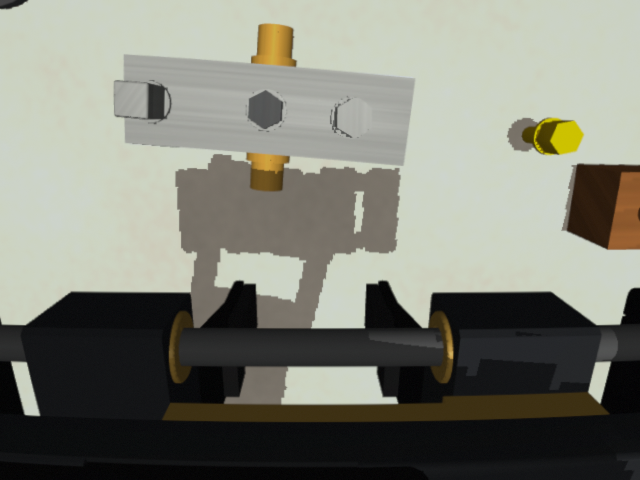

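```bash
python3 -c "
from rig import *
print(hand_in())"
```

```text
the job is handed in; nothing more can be done
None
```

The drift pin and the bolt are both fully home in their holes, released, and the job is handed in at about 37 s of the 72 s. No verdict came back.

- **Drift pin:** The wrist view showed the spacer swung towards −x. I let the pin in about 4.5 mm to that side and drew it back to the middle at about 6 N sideways. I then pressed it down until the shoulder met the cover, with wrist readings of about 15 N down and 9 N sideways.
- **Bolt:** I took the grey steel hex bolt from the rack, not the yellow look-alike, and pushed it home with no measurable resistance until it seated at about 10 N.
- **Last checks, from the wrist camera:** The spacer was in line with the cover after the pin went in. The head tops were 36 mm (pin) and 24 mm (bolt) above the cover, as expected for parts fully home. Both stood within about 1 mm of the hole positions I had measured. The gripper was well clear and the valve, coupler and funnel were never touched.

**What disagreed:**
- The gripper read about 24.5 mm on the bolt's 22 mm flats on every try, so I re-gripped higher. The scene camera then showed the bolt hanging upright, and I went on.
- The fitted slopes of the head tops in the last picture (pin about 0.07) were affected by visible side faces, so I did not rely on them for tilt.
- The top and wrist cameras differed by about 2 mm in y at the manifold. I used the wrist camera.

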